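# Start the transport bolt of a laser stage square

### The arm

A 6-joint arm with a two-finger parallel gripper is mounted at the origin on the work surface. World frame = base frame: x ahead of the robot, y to its left, z up, the work surface at z = 0. Lengths are in m, angles in rad, forces in N, time in s.
With the tool pointing down it reaches from about 0.325 to 0.775 m from the base axis. Payload 5.5 kg.
Tool frame: the origin (TCP) lies between the finger pads; the fingertips stand 8 mm ahead of it and the grasp point (between the pads) lies 11 mm behind it (tcp_to_tips is the distance from the TCP to the fingertips, in m); z points along the fingers, y is the line along which they close (so a half turn about z gives the same grasp; the last joint's range is limited). The gripper opens to 88 mm and grips with 3 to 60 N. Pads are 20 mm wide; open, the fingers measure 115 mm over their backs; the gripper's body (75 mm by 178 mm) begins 61 mm behind the grasp point.
Start: joints at [-1.32, 0.091, 1.231, -0, 1.82, -0.057], TCP at [0.182, -0.572, 0.231] pointing down, gripper open.
Joint ranges: [-2.87, 2.87], [-0.86, 2.18], [0.17, 2.46], [-1.51, 4.65], [0.06, 2.69], [-2.65, 2.65]. Speed limits (rad/s): [2.57, 2.57, 3.01, 3.14, 3.14, 3.14].

### API

Orientations are given as a unit quaternion [w, x, y, z].
In Python, from bench import * gives the robot as it stands. Calls block until the motion is done:
- move_to(position, orientation): joint-space move of the TCP to a pose.
- move_l(position, speed=0.15, orientation=None): straight line of the TCP; orientation=None keeps the orientation; speed is the mean speed in m/s.
- movej(angles): joint-space move.
- gripper_open() and close(): open the fingers fully, or close them until they stop; the grip force is fixed at half the most.
- hold(seconds).
- inverse_kinematics(position, orientation): joint angles nearest the present ones, or None.
- state(): the state.
- get_image(name): name is "scene" or "top" or "wrist"; returns a dict with "frame" (400x640x3 uint8, blue, green, red), "depth" (400x640 float32, m along the optical axis (not along the pixel's ray), 0 where there is no reading), "camera_matrix" (3x3 intrinsics, pixels), "k1" (the pictures are not rectified: a ray, as slopes to the right and down, at radius r is drawn at 1 + k1 r^2 times it, then the intrinsics apply), "view" (4x4, takes a point from world to camera coordinates). Camera axes: x right, y up, looking along -z (the intrinsics and any distortion apply to the point x, -y, -z); pixel columns grow to the right and rows downward; lengths in m; the calibration is good to about 2 mm. A picture is of the moment at which its call begins.
A pose or a line that the arm cannot do raises IKError and nothing moves.
- job_done(): hands the job in; it is judged then, once.
The state is a dict: "time": time; "joint_pos": joint angles; "dq": joint speeds; "joint_torque": joint torques, N m; "ee_pos": TCP position; "ee_rot": TCP orientation; "ft_force": force on the tool from outside, world axes, zero at the start; "moment": the same for the moment, N m; "finger_gap": finger opening in m; "finger_force": force on a finger pad.
Only numpy, scipy, OpenCV 4.12 (cv2) and the standard library are available. Lean on these libraries where they do the work, as an engineer would, in place of code of your own. Each camera call takes 0.05 s, during which the arm holds its last target. There are 200 camera calls.

### The job

The laser's positioning stage is being locked for transport: its hexagon-head transport bolt has only been stood in its hole in the lock bracket and leans to one side. Take the nut driver that fits the bolt's head out of its block, set it right down over the head, and bring driver and bolt upright, square to the stage, before you give the bolt its first turn; then, keeping it square, screw it in clockwise by a good full turn, regripping the handle as you need. Let go and leave the driver standing upright on the bolt for the run-down, and leave the other things where they are.

Things in the scene. Friction and masses are not known exactly. Their poses are not given: they have to be found in the camera images.
- driver_grip (a point): Middle of the handle of the nut driver that fits: a loose upright tool 165 mm long, 0.4 kg. Handle: grey hexagon, 85 mm long, 34 mm over flats, plus a 5 mm dome; below it a 17 mm steel shank and a hexagonal socket 33 mm over flats, 30 mm long. This point is on the axis, 122.5 mm above the socket's open end; z up along the tool, x square to a pair of flats (handle's and socket's alike).
- driver_seat (a point): Floor of the driver's socket, on its axis, 109.5 mm below driver_grip and 13 mm above the open end; it rests on the bolt head's top when right down. Inside, a hexagon 25.2 mm over flats (below it a lead-in 2.5 mm high, 28 mm wide): it goes over the head only where the hexagons match to about 5 degrees and the tool is nearly in line with the bolt. Axes as driver_grip.
- bolt_head (a point): Centre of the top of the head of the steel M16 x 60 hexagon bolt; z points up along the bolt and shows its lean (5 to 9 degrees to begin with); x and y do NOT turn with the head: how the hexagon stands is to be felt or seen. Head 24 mm over flats, 10 mm high, its top 2 mm round, 22.6 mm wide. It pivots on its tip in the hole's mouth, 70 mm below, and stays by friction (0.25 N m) as left.
- lock_hole (a point): Mouth of the tapped hole in the stage's base plate, 22 mm above the bench, where the bolt's tip stands; z is the hole's axis, straight up: the bolt is square when its head is straight above this point. The aluminium lock bracket over it (clearance hole 25 mm) is 42 mm high; x points from it to the black carriage, whose top is 64 mm above the bench, at 50 mm.
- bolt_turn (a joint): How far the bolt has been turned in, in rad, clockwise from above positive (right-hand thread, 2 mm a turn). It starts between -0.52 and 0.52, counted from a mark that says nothing of how the hexagon stands; turning takes about 0.22 N m.
- block_a: Black block, 84 mm square, 45 mm high, fixed, with the driver that fits standing socket down in its 22 mm deep pocket (lift it 25 mm to clear). Origin under its centre. The two drivers' blocks stand 140 to 220 mm apart and may have changed places.
- small_driver_grip (a point): Middle of the handle of the other nut driver: as long, but slimmer (handle 26 mm over flats, shank 12 mm) and with a smaller socket (25 mm over flats outside, for 17 mm bolts), standing in a like block of its own. It does not fit the bolt: leave it alone.
- cleaner: White bottle of lens cleaner, 60 mm in diameter, 160 mm high, origin under its centre: leave it alone.
- lens: Lens in a round black mount on a post and foot (75 x 50 mm, 132 mm high), origin under the foot's centre: leave it alone.
- wipes_box: White and blue carton of lens wipes, 85 x 120 x 60 mm, origin under its centre: leave it alone.
Mind the look-alikes: they are no part of the job. Leave any yellow look-alike of the part that bears driver_grip alone.

How it is judged:
On the way, in this order (a step that is already met when the one before it is completed fails the run):
1. the driver is right down on the bolt's head and the bolt stands square (within about 3.5 degrees) before it has been turned in by about a quarter turn (distance between driver_seat and bolt_head below 0.005 m and angle between the z axis of driver_seat and the z axis of bolt_head, either way round below 0.12 rad and angle between the z axis of bolt_head and the z axis of lock_hole, either way round below 0.06 rad and value of joint bolt_turn below 1.6 rad), for 0.2 s.
2. the bolt is screwed in by about a full turn with the driver on it (distance between driver_seat and bolt_head below 0.005 m and angle between the z axis of driver_seat and the z axis of bolt_head, either way round below 0.12 rad and value of joint bolt_turn above 5.2 rad and angle between the z axis of bolt_head and the z axis of lock_hole, either way round below 0.06 rad), for 0.2 s.
At the end, for the whole second after the job is handed in: The bolt is turned in to 5.2 rad or more (about a full turn) and square to the stage within 3.4 degrees; the driver stands on it, right down (socket floor within 5 mm of the head), upright within 7 degrees, at rest, let go; the other things are where they were (30 mm) (all of step 2 and angle between driver_seat's own z axis and vertical below 0.12 rad and linear speed of driver below 0.02 m/s and contact force between driver and the fingers below 0.1 N); the robot touches nothing.
It fails at once if the bolt is cross-threaded: turned in by about a quarter turn or more while it leans over 4.6 degrees (value of joint bolt_turn above 1.6 rad and angle between the z axis of bolt_head and the z axis of lock_hole, either way round above 0.08 rad).
It fails at once if the other driver is taken or knocked (distance of small_driver_grip from where it was at the start of the episode above 0.03 m).
It fails at once if a bystander is pushed or tipped over (distance of any of cleaner, lens, wipes_box from where it was at the start of the episode above 0.03 m or angle between any of cleaner, lens, wipes_box's own z axis and vertical above 0.4 rad).
It also fails if it takes over 72 s, if anything falls off the work surface, if the arm or the gripper's body presses on something with over 40 N, if the wrist force passes 120 N, or if a joint passes its speed limit or range.

## Working session

There is one attempt and no reset: what is moved stays moved. The work goes in short steps, each a Python script; the robot and the scene stay as the last script left them, time stands still between calls to the robot, and variables do not carry over. Pictures are saved under pics/ and viewed, at most 12 in all, crops included, and the job is handed in when it is done.

```bash
ls; mkdir -p pics
cat > h.py <<'E'
from bench import *
import numpy as np, cv2, pickle
def snap(n,f):
    im=get_image(n); cv2.imwrite('pics/'+f+'.png',im['frame']); pickle.dump(im,open(f+'.pkl','wb')); return im
def load(f): return pickle.load(open(f+'.pkl','rb'))
def ray(im,u,v):
    K=np.array(im['camera_matrix']);k=im['k1']
    d=np.array([(u-K[0,2])/K[0,0],(v-K[1,2])/K[1,1]]);s=d.copy()
    for _ in range(20): s=d/(1+k*(s@s))
    V=np.array(im['view']);R=V[:3,:3];c=-R.T@V[:3,3]
    return c,R.T@np.array([s[0],-s[1],-1.])
def onz(im,u,v,z):
    c,d=ray(im,u,v); return c+d*(z-c[2])/d[2]
def atd(im,u,v):
    c,d=ray(im,u,v); return c+d*im['depth'][int(v),int(u)]
def proj(im,p):
    V=np.array(im['view']);q=V[:3,:3]@np.array(p)+V[:3,3]
    s=np.array([q[0],-q[1]])/-q[2]; s=s*(1+im['k1']*(s@s));K=np.array(im['camera_matrix'])
    return np.array([K[0,0]*s[0]+K[0,2],K[1,1]*s[1]+K[1,2]])
def cloud(im):
    K=np.array(im['camera_matrix']);h,w=im['depth'].shape
    uv=np.stack(np.meshgrid(np.arange(w),np.arange(h)),-1).astype(float)
    d=(uv-[K[0,2],K[1,2]])/[K[0,0],K[1,1]];s=d.copy()
    for _ in range(20): s=d/(1+im['k1']*(s**2).sum(-1,keepdims=True))
    V=np.array(im['view']);R=V[:3,:3];c=-R.T@V[:3,3]
    D=im['depth'];q=np.stack([s[...,0]*D,-s[...,1]*D,-D],-1)
    P=q@R+c; P[D==0]=np.nan; return P
E
python3 - <<'E'
from h import *
a=snap('scene','s0');b=snap('top','t0')
for i in (a,b):
    V=np.array(i['view']);print(-V[:3,:3].T@V[:3,3],i['camera_matrix'],i['k1'])
s=state();print(s)
E
```

```text
pics
[1.00678817 0.45529482 0.90217235] [[420.5346258    0.         319.09978403]
 [  0.         420.5346258  197.80762332]
 [  0.           0.           1.        ]] -0.03550373006045472
[ 0.43435624 -0.03833681  1.25207382] [[427.13085627   0.         321.73345834]
 [  0.         427.13085627 198.92568087]
 [  0.           0.           1.        ]] -0.032154198494419826
{'time': 0.1, 'joint_pos': array([-1.31970855e+00,  9.17989026e-02,  1.23176640e+00, -2.19895954e-05,
        1.81980167e+00, -5.67010468e-02]), 'dq': array([-0.00078582, -0.00052065, -0.00322372, -0.00028091, -0.00283007,
        0.00067362]), 'joint_torque': array([ 2.27540644e-03, -4.47856879e+01, -4.07571244e+01,  7.00423191e-02,
        2.83706310e-02, -9.60497141e-05]), 'ee_pos': array([ 0.18169887, -0.57156016,  0.22961024]), 'ee_rot': array([-8.81937021e-04,  9.88181632e-01,  1.53284945e-01, -9.66980029e-05]), 'ft_force': array([-0.60646953, -0.63029459, -0.5361222 ]), 'moment': array([-0.01693055, -0.00892549,  0.01335878]), 'finger_force': 0.0, 'finger_gap': 0.08746311560291865}
```

View pics/s0.png

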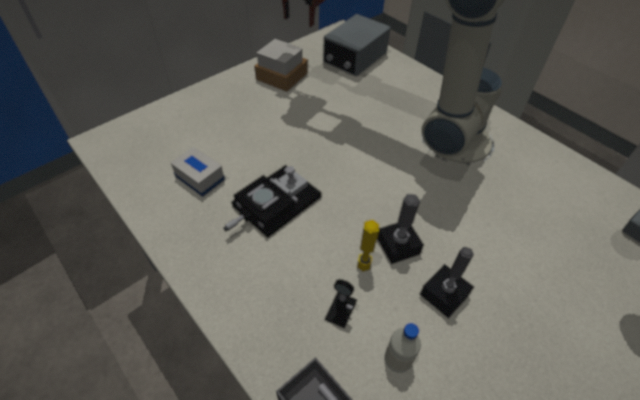

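View pics/t0.png

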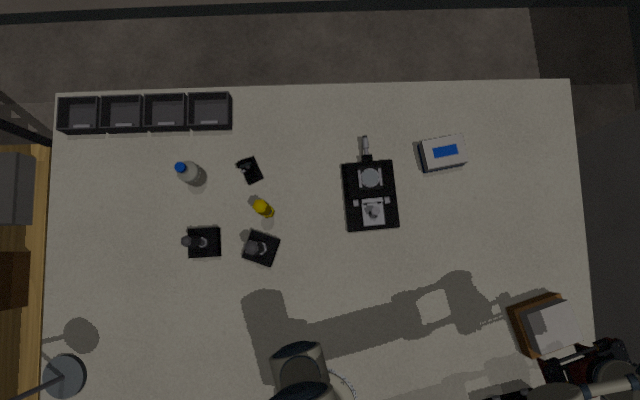

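The scene view shows two grey drivers in black blocks (408,215 looks thicker; 461,262 slimmer), the yellow look-alike at (368,240), the stage with the bolt at (291,175). In the top view the blocks are at (261,248) and (204,242) and the bolt at (374,212).

Run:
```python
from h import *
b=load('t0');a=load('s0')
P=cloud(b);
def blob(P,xr,yr,zr):
    m=(P[...,0]>xr[0])&(P[...,0]<xr[1])&(P[...,1]>yr[0])&(P[...,1]<yr[1])&(P[...,2]>zr[0])&(P[...,2]<zr[1])
    q=P[m]; return len(q),q.mean(0).round(4) if len(q) else None,q.min(0).round(4) if len(q) else None,q.max(0).round(4) if len(q) else None
for n,(u,v) in dict(blkA=(261,248),blkB=(204,242),bolt=(374,212)).items():
    p=onz(b,u,v,.045);print(n,p)
    for im,Q in (('top',P),('scene',cloud(a))):
        for zr in ((.03,.055),(.055,.085),(.085,.12),(.12,.2)):
            print(im,zr,*blob(Q,(p[0]-.06,p[0]+.06),(p[1]-.06,p[1]+.06),zr))
c1=cv2.resize(b['frame'][150:280,160:420],None,fx=3,fy=3,interpolation=cv2.INTER_CUBIC)
cv2.imwrite('pics/c1.png',c1)
```

```text
blkA [0.45141709 0.14722117 0.045     ]
top (0.03, 0.055) 663 [0.4521 0.1443 0.0459] [0.4004 0.0986 0.0314] [0.5056 0.2042 0.0549]
top (0.055, 0.085) 10 [0.4523 0.1405 0.0561] [0.4428 0.1342 0.0551] [0.4709 0.1537 0.0572]
top (0.085, 0.12) 12 [0.4492 0.137  0.1114] [0.4348 0.1334 0.105 ] [0.4665 0.1459 0.1199]
top (0.12, 0.2) 218 [0.4524 0.1474 0.1825] [0.4349 0.1327 0.1203] [0.471  0.1679 0.1984]
scene (0.03, 0.055) 911 [0.4611 0.1572 0.0448] [0.4068 0.0985 0.0301] [0.5064 0.2041 0.055 ]
scene (0.055, 0.085) 75 [0.4577 0.1531 0.0664] [0.4366 0.1347 0.0551] [0.4719 0.1697 0.0849]
scene (0.085, 0.12) 75 [0.4626 0.156  0.1091] [0.4416 0.1346 0.0857] [0.4713 0.1685 0.1197]
scene (0.12, 0.2) 469 [0.4608 0.1551 0.1668] [0.4334 0.1332 0.12  ] [0.4719 0.1696 0.1961]
blkB [0.47214726 0.30895384 0.045     ]
top (0.03, 0.055) 735 [0.4721 0.3081 0.0456] [0.4304 0.2717 0.0302] [0.517  0.356  0.0547]
top (0.055, 0.085) 30 [0.4725 0.3064 0.0604] [0.4607 0.3001 0.0551] [0.4803 0.3135 0.078 ]
top (0.085, 0.12) 16 [0.4735 0.3039 0.1123] [0.4599 0.2988 0.1039] [0.4869 0.3113 0.1195]
top (0.12, 0.2) 18
[... 457 characters left out ...]
9 -0.17442213  0.045     ]
top (0.03, 0.055) 680 [ 0.5599 -0.1694  0.0448] [ 0.5089 -0.2325  0.0306] [ 0.6048 -0.1159  0.055 ]
top (0.055, 0.085) 166 [ 0.5897 -0.1679  0.0573] [ 0.5351 -0.2286  0.055 ] [ 0.6048 -0.1155  0.0834]
top (0.085, 0.12) 71 [ 0.5456 -0.1712  0.0923] [ 0.5322 -0.1833  0.0858] [ 0.5572 -0.1588  0.0978]
top (0.12, 0.2) 0 None None None
scene (0.03, 0.055) 512 [ 0.5554 -0.164   0.0451] [ 0.5061 -0.2308  0.0305] [ 0.6046 -0.1153  0.055 ]
scene (0.055, 0.085) 181 [ 0.5823 -0.1659  0.0587] [ 0.5333 -0.2296  0.055 ] [ 0.6045 -0.1151  0.085 ]
scene (0.085, 0.12) 65 [ 0.5452 -0.1689  0.0907] [ 0.533  -0.1849  0.0851] [ 0.5559 -0.1573  0.0964]
scene (0.12, 0.2) 0 None None None
```

View pics/c1.png

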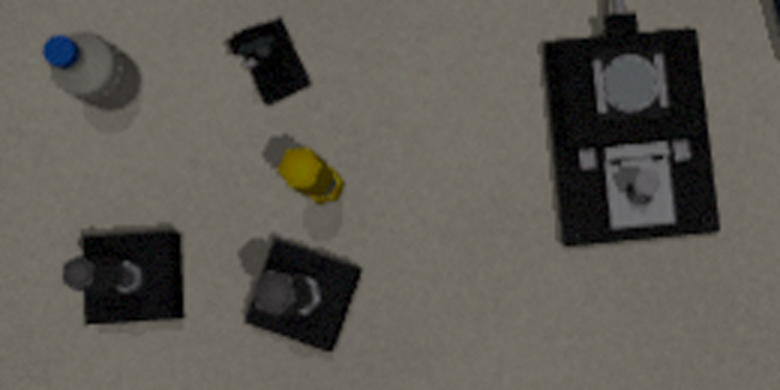

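```bash
cat >> h.py <<'E'
from scipy.spatial.transform import Rotation as Rn
def q(psi,zax=(0,0,1)):
    """tool down along -zax, tool x at world angle psi (then tilted minimally)"""
    z=np.array(zax,float);z/=np.linalg.norm(z); ax=np.cross([0,0,1],z);s=np.linalg.norm(ax)
    T=Rn.from_rotvec(ax/s*np.arctan2(s,z[2])) if s>1e-9 else Rn.identity()
    return (T*Rn.from_euler('z',psi)*Rn.from_euler('x',np.pi)).as_quat(scalar_first=True)
E
python3 - <<'E'
from h import *
c=get_image('wrist');V=np.array(c['view']);R=V[:3,:3];cc=-R.T@V[:3,3];s=state()
Rt=Rn.from_quat(s['ee_rot'],scalar_first=True)
print('cam in tool',Rt.inv().apply(cc-s['ee_pos']),'axis',Rt.inv().apply(-R[2]),c['camera_matrix'][0][0])
for psi in np.arange(-3,3.2,.5):
    for p in ([.5454,-.171,.3],[.4527,.151,.3]):
        j=inverse_kinematics(p,q(psi)); print(round(psi,2),None if j is None else np.round(j,2))
print(inverse_kinematics([.545,-.171,.3],q(.3)))
move_to([.5,-.171,.32],q(.3)) if 0 else None
E
```

```text
cam in tool [ 0.06946652  0.00077065 -0.15482097] axis [-2.56429294e-01 -6.72450757e-04  9.66562758e-01] 300.85947997374683
-3.0 [-0.36  0.04  1.16  0.    1.94 -2.08]
-3.0 [ 0.25 -0.21  1.4   0.    1.96 -1.46]
-2.5 [-0.36  0.04  1.16  0.    1.94 -2.58]
-2.5 [ 0.25 -0.21  1.4   0.    1.96 -1.96]
-2.0 None
-2.0 [ 0.25 -0.21  1.4   0.    1.96 -2.46]
-1.5 None
-1.5 None
-1.0 [-0.36  0.04  1.16 -0.    1.94  2.21]
-1.0 None
-0.5 [-0.36  0.04  1.16 -0.    1.94  1.71]
-0.5 [ 0.25 -0.21  1.4  -0.    1.96  2.32]
0.0 [-0.36  0.04  1.16 -0.    1.94  1.21]
0.0 [ 0.25 -0.21  1.4  -0.    1.96  1.82]
0.5 [-0.36  0.04  1.16 -0.    1.94  0.71]
0.5 [ 0.25 -0.21  1.4  -0.    1.96  1.32]
1.0 [-0.36  0.04  1.16 -0.    1.94  0.21]
1.0 [ 0.25 -0.21  1.4  -0.    1.96  0.82]
1.5 [-0.36  0.04  1.16  0.    1.94 -0.29]
1.5 [ 0.25 -0.21  1.4  -0.    1.96  0.32]
2.0 [-0.36  0.04  1.16  0.    1.94 -0.79]
2.0 [ 0.25 -0.21  1.4   0.    1.96 -0.18]
2.5 [-0.36  0.04  1.16  0.    1.94 -1.29]
2.5 [ 0.25 -0.21  1.4   0.    1.96 -0.68]
3.0 [-0.36  0.04  1.16  0.    1.94 -1.79]
3.0 [ 0.25 -0.21  1.4   0.    1.96 -1.18]
[-3.63593023e-01  3.88723548e-02  1.16155369e+00 -4.44089210e-16
  1.94116661e+00  9.07203304e-01]
```

Run:
```python
from h import *
move_to([.535,-.19,.19],q(2.2)); hold(.2); w=snap('wrist','b1')
move_to([.555,-.185,.19],q(.3)); hold(.2); w2=snap('wrist','b2')
print(proj(w,[.5454,-.171,.092]),proj(w2,[.5454,-.171,.092]),state()['time'])
move_to([.4527,.15,.24],q(.6)); hold(.2); w3=snap('wrist','d1')
p=proj(w3,[.4527,.151,.193]);print(p,state()['time'])
f=lambda im,c,s: cv2.resize(im['frame'][max(0,int(c[1]-70)):int(c[1])+70,max(0,int(c[0])-90):int(c[0])+90][:140,:180],(s*90,s*70),interpolation=cv2.INTER_CUBIC)
A=[f(w,proj(w,[.5454,-.171,.08]),4),f(w2,proj(w2,[.5454,-.171,.08]),4),f(w3,p,4)]
print([x.shape for x in A])
blank=np.zeros_like(A[0])
g=np.vstack([np.hstack(A[:2]),np.hstack([A[2],blank])])
cv2.imwrite('pics/m1.png',np.clip(g*1.6,0,255).astype(np.uint8))
```

```text
[339.35228115 193.88022906] [296.01161736 210.39791979] 4.2167
[312.11927189 222.93806701] 5.8
[(280, 360, 3), (280, 360, 3), (280, 360, 3)]
```

View pics/m1.png

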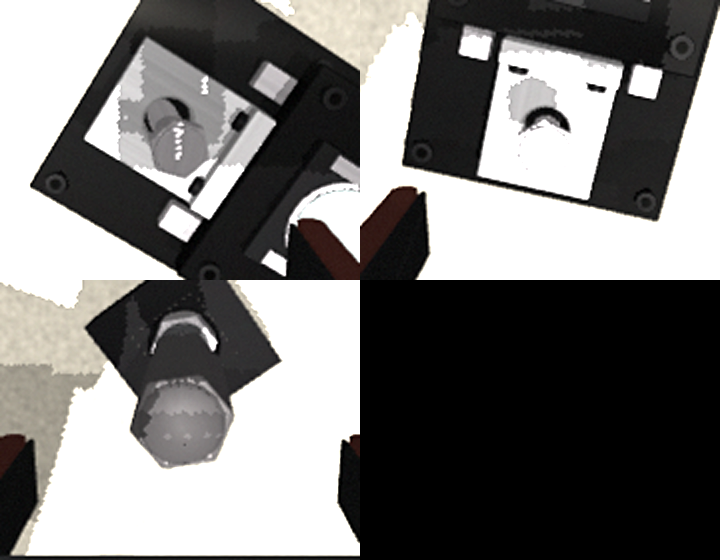

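Panel 1 and 2 show the bolt head (about (180,145) and (545,145)) leaning off the bracket's hole; panel 3 shows the thick driver's hexagonal handle from above at (183,420), between the open fingers.

```bash
cat >> h.py <<'E'
def hexfit(xy,trim=1.0):
    """angle (mod 60 deg) of a flat's normal by minimum mean width, centre as midpoints"""
    best=None
    for t in np.radians(np.arange(0,60,.5)):
        W=[];C=[]
        for k in range(3):
            a=t+k*np.pi/3;pr=xy@[np.cos(a),np.sin(a)];lo,hi=np.percentile(pr,[trim,100-trim]);W.append(hi-lo);C.append((hi+lo)/2)
        if best is None or np.mean(W)<best[0]:
            A=np.array([[np.cos(t+k*np.pi/3),np.sin(t+k*np.pi/3)] for k in range(3)])
            best=(np.mean(W),np.degrees(t),np.linalg.lstsq(A,np.array(C),rcond=None)[0],np.round(W,4))
    return best
def sel(P,c,r,zr):
    return (np.hypot(P[...,0]-c[0],P[...,1]-c[1])<r)&(P[...,2]>zr[0])&(P[...,2]<zr[1])
E
python3 - <<'E'
from h import *
w3=load('d1');P=cloud(w3)
for zr in ((.13,.165),(.165,.2),(.178,.2),(.14,.186)):
    q_=P[sel(P,(.4527,.151),.05,zr)];print(zr,len(q_),hexfit(q_[:,:2],.5),q_[:,2].max())
for f in ('b1','b2'):
    w=load(f);P=cloud(w)
    for zr in ((.078,.11),(.086,.11)):
        m=sel(P,(.5454,-.171),.03,zr);q_=P[m];print(f,zr,len(q_),hexfit(q_[:,:2],.5),q_.mean(0))
    m=sel(P,(.5454,-.171),.009,(.086,.11));q_=P[m];A=np.c_[q_[:,:2]-[.5454,-.171],np.ones(len(q_))];print('plane',np.linalg.lstsq(A,q_[:,2],rcond=None)[0],q_[:,2].std())
    # bracket top
    m=sel(P,(.5454,-.171),.035,(.036,.05));q_=P[m];print('bracket z',np.percentile(q_[:,2],[5,50,95]),q_[:,:2].min(0),q_[:,:2].max(0))
    g=w['frame'];c=proj(w,[.5454,-.171,.05]).astype(int);cr=g[c[1]-45:c[1]+45,c[0]-60:c[0]+60]
    print(c);cv2.imwrite('pics/%sc.png'%f,cv2.resize(cr,None,fx=6,fy=6,interpolation=cv2.INTER_CUBIC))
x=np.vstack([cv2.imread('pics/b1c.png'),cv2.imread('pics/b2c.png')]);cv2.imwrite('pics/bc.png',cv2.resize(x,None,fx=.55,fy=.55))
E
```

```text
(0.13, 0.165) 324 (np.float64(0.026321000340280426), np.float64(43.0), array([0.45713953, 0.15407597]), array([0.0159, 0.0327, 0.0304])) 0.16488145602031598
(0.165, 0.2) 2098 (np.float64(0.03352798954404803), np.float64(43.5), array([0.45185486, 0.1500488 ]), array([0.0336, 0.0335, 0.0335])) 0.19582068053904325
(0.178, 0.2) 1941 (np.float64(0.033508597437203726), np.float64(44.0), array([0.45183156, 0.1500077 ]), array([0.0336, 0.0335, 0.0334])) 0.19582068053904325
(0.14, 0.186) 520 (np.float64(0.026950291633148632), np.float64(42.5), array([0.4566545, 0.1542649]), array([0.016 , 0.0326, 0.0322])) 0.18573179306976664
b1 (0.078, 0.11) 694 (np.float64(0.024167149316050508), np.float64(48.5), array([ 0.54460914, -0.17260681]), array([0.024 , 0.024 , 0.0245])) [ 0.5437863  -0.17193662  0.09163465]
b1 (0.086, 0.11) 671 (np.float64(0.024049288273217905), np.float64(48.5), array([ 0.54470692, -0.17259389]), array([0.0238, 0.0239, 0.0244])) [ 0.54400636 -0.17212911  0.09187012]
plane [-0.11699502  0.01521805  0.09254759] 0.0008252948530680236
bracket z [0.04165846 0.04300524 0.04466181] [ 0.51059514 -0.20236158] [ 0.57379625 -0.1402377 ]
[336 184]
b2 (0.078, 0.11) 655 (np.float64(0.023417831954565215), np.float64(48.00000000000001), array([ 0.54482871, -0.17294549]), array([0.0236, 0.023 , 0.0237])) [ 0.54559162 -0.17277977  0.09173209]
b2 (0.086, 0.11) 638 (np.float64(0.023425244444810773), np.float64(48.00000000000001), array([ 0.54483355, -0.17294612]), array([0.0236, 0.023 , 0.0237])) [ 0.54536054 -0.17282609  0.09195311]
plane [-0.11542137  0.00522529  0.09245419] 0.0008476397408437415
bracket z [0.0417601  0.04294473 0.04414673] [ 0.51071766 -0.20272173] [ 0.57227539 -0.14073916]
[298 198]
```

View pics/bc.png

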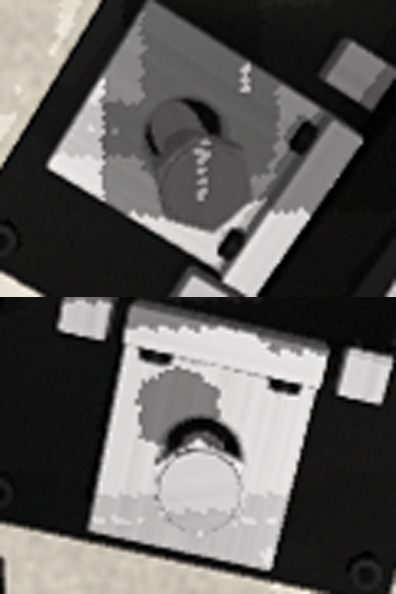

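The two crops show the hole's dark crescent (crop centres of the hole about (183,133) and (203,458)) with the head leaning towards the carriage (+x).

Run:
```python
from h import *
print(onz(load('b1'),331.5,179.3,.042),onz(load('b2'),299.5,201.8,.042))
# driver axis tilt & handle from scene cloud
Q=cloud(load('s0'));
b=np.array([.452,.150])
for zr in ((.12,.14),(.14,.16),(.16,.18)):
    s=Q[sel(Q,b,.04,zr)];print(zr,s.min(0),s.max(0),hexfit(s[:,:2],1)[2:])
# yellow
Y=cloud(load('t0'));f=load('t0')['frame'].astype(int);m=(f[...,2]>100)&(f[...,0]<60)&(f[...,1]>70)
y=Y[m];print('yellow',np.nanmin(y,0),np.nanmax(y,0))
# candidates
for psi in np.radians(44-90+60*np.arange(-3,5)):
    j=inverse_kinematics([.452,.15,.156],q(psi)); print(np.degrees(psi),None if j is None else np.round(j,2))
# bolt candidates: driver flats at 48.25 mod 60
for psi in np.radians(48.25-90+60*np.arange(-3,6)):
    j=inverse_kinematics([.537,-.172,.2],q(psi)); print('bolt',np.degrees(psi),None if j is None else np.round(j,2))
```

```text
[ 0.53993989 -0.17062799  0.042     ] [ 0.54037855 -0.17300429  0.042     ]
(0.12, 0.14) [0.44100522 0.13674975 0.12002029] [0.47090265 0.16963728 0.13968577] (array([0.45799435, 0.15479314]), array([0.0184, 0.0332, 0.0317]))
(0.14, 0.16) [0.44075202 0.13687775 0.14003338] [0.47155649 0.16930897 0.15938147] (array([0.45869021, 0.15493618]), array([0.0164, 0.0328, 0.0323]))
(0.16, 0.18) [0.43922771 0.13630046 0.16006805] [0.47187949 0.16856259 0.1792805 ] (array([0.45777316, 0.15464025]), array([0.0183, 0.0333, 0.0339]))
yellow [-0.15467357  0.11531496 -0.60201838] [0.9520639  1.28864871 0.17552045]
-226.0 [ 0.25 -0.25  1.68  0.    1.71 -0.52]
-166.0 [ 0.25 -0.25  1.68  0.    1.71 -1.57]
-106.0 [ 0.25 -0.25  1.68  0.    1.71 -2.61]
-46.0 [ 0.25 -0.25  1.68 -0.    1.71  2.62]
14.0 [ 0.25 -0.25  1.68 -0.    1.71  1.58]
74.0 [ 0.25 -0.25  1.68 -0.    1.71  0.53]
134.0 [ 0.25 -0.25  1.68  0.    1.71 -0.52]
194.0 [ 0.25 -0.25  1.68  0.    1.71 -1.57]
bolt -221.75 [-0.37 -0.01  1.39  0.    1.76 -1.21]
bolt -161.75000000000003 [-0.37 -0.01  1.39  0.    1.76 -2.26]
bolt -101.75 None
bolt -41.75 [-0.37 -0.01  1.39 -0.    1.76  1.93]
bolt 18.25 [-0.37 -0.01  1.39 -0.    1.76  0.88]
bolt 78.25 [-0.37 -0.01  1.39  0.    1.76 -0.17]
bolt 138.25 [-0.37 -0.01  1.39  0.    1.76 -1.21]
bolt 198.25 [-0.37 -0.01  1.39  0.    1.76 -2.26]
bolt 258.25 None
```

Run:
```python
from h import *
from scipy.optimize import least_squares
for f,c0,th in (('b1',(.5397,-.171),45),('b2',(.5397,-.171),60)):
    w=load(f);g=cv2.cvtColor(w['frame'],cv2.COLOR_BGR2GRAY);c=proj(w,[*c0,.042])
    g2=cv2.GaussianBlur(g,(0,0),.7).astype(float)
    V=np.array(w['view']);cam=(-V[:3,:3].T@V[:3,3])[:2]
    away=np.arctan2(*(np.array(c0)-cam)[::-1]); pts=[]
    for a in away+np.radians(np.arange(-70,71,5)):
        rr=np.arange(.006,.018,.0003)
        pr=[]
        for r in rr:
            u,v=proj(w,[c0[0]+r*np.cos(a),c0[1]+r*np.sin(a),.042]);pr.append(cv2.getRectSubPix(g2.astype(np.float32),(1,1),(float(u),float(v)))[0,0])
        d=np.diff(pr);i=d.argmax();
        if d[i]>2: pts.append([c0[0]+rr[i]*np.cos(a),c0[1]+rr[i]*np.sin(a)])
    pts=np.array(pts)
    r=least_squares(lambda p:np.hypot(pts[:,0]-p[0],pts[:,1]-p[1])-.0125,c0,loss='soft_l1',f_scale=.0005)
    print(f,len(pts),r.x,np.abs(r.fun).mean())
psi=np.radians(-166)
move_to([.4518,.15,.235],q(psi)); move_l([.4518,.15,.137],.12); hold(.1)
close(); hold(.2); s=state();print(s['finger_gap'],s['finger_force'],s['ee_pos'],s['ft_force'],s['time'])
```

```text
b1 21 [ 0.53494764 -0.17553486] 0.0016896626654512032
b2 9 [ 0.53176524 -0.17337108] 0.0010571657933613557
0.034153893668837906 29.995301238368484 [0.45183722 0.15002291 0.1369982 ] [ 0.65895798 -0.312635    0.00585662] 10.3083
```

Run:
```python
from h import *
from scipy.optimize import least_squares
for f in ('b1','b2'):
    w=load(f);g=cv2.cvtColor(w['frame'],cv2.COLOR_BGR2GRAY)
    u0,v0=proj(w,[.539,-.172,.042]).astype(int);N=5
    roi=cv2.resize(g[v0-22:v0+22,u0-22:u0+22],None,fx=N,fy=N,interpolation=cv2.INTER_CUBIC)
    print(f,g[v0-18:v0+6:2,u0-18:u0+19:2])
    for T in (25,35,45):
        m=(roi<T).astype(np.uint8);n,l,st,ce=cv2.connectedComponentsWithStats(m)
        i=min(range(1,n),key=lambda k:np.hypot(*(ce[k]-110))if st[k,4]>150 else 1e9)
        cols=np.where((l==i).any(0))[0];pts=[]
        for x in cols[4:-4:3]:
            y=np.where(l[:,x]==i)[0].min();pts.append(onz(w,u0-22+(x+.5)/N-.5,v0-22+(y+.5)/N-.5,.042)[:2])
        pts=np.array(pts);r=least_squares(lambda p:np.hypot(pts[:,0]-p[0],pts[:,1]-p[1])-.0125,(.539,-.172));r2=least_squares(lambda p:np.hypot(pts[:,0]-p[0],pts[:,1]-p[1])-p[2],(.539,-.172,.0125))
        print(f,T,st[i],ce[i],r.x,np.abs(r.fun).max(),r2.x)
move_l([.4518,.15,.262],.12);hold(.2)
w=snap('wrist','g1');snap('scene','s1');s=state();print(s['finger_gap'],s['ft_force'],s['moment'],s['time'])
P=cloud(w);T=Rn.from_quat(s['ee_rot'],scalar_first=True)
q_=P[sel(P,(.4518,.15),.03,(.295,.33))];print(len(q_),q_[:,2].max(),hexfit(q_[:,:2],.5))
```

```text
b1 [[135 133 134 134 120  95  97  97  98  99  98  97  95  93  94  98  99  97
   94]
 [138 137 134 128  95  96  94  95  94  98  99  97  96  96  94  93  94  97
   95]
 [138 138 138 137  94  96  97  94  96  96  96  97  99  96  94  95  92  91
   93]
 [134 136 137 138 132  97  96  98  95  94  93  93  93  98  98  95  94  94
   90]
 [122 130 135 137  96  99  97  91  75  59  32  21  50  69  91  98  97  94
   95]
 [ 94  95  95  95  99  99  85  81  78  80  85  42   7   8  42  83  97  97
   96]
 [ 93  93  94  97  96  83  80  82  81  79  83  82  43   9   9  35  86  95
   97]
 [ 94  93  92  94  90  73  81  81  82  78  79  82  77  12   9  13  76  92
   92]
 [103  95  94  94  80  43  78  80  81  81  78  79  79  43   8   8  67  86
   93]
 [117  94  96  94  72  25  78  79  78  60  61  65  67  65  30  21  65  84
   94]
 [ 96  94  92  95  76  12  81  75  60  63  61  72  88 119  93  66  64  71
   91]
 [ 95  95  94  92  78  33  45  69  63  65  74  77  93  87  64  79  84  74
   66]]
b1 25 [ 67 110  17  33 205] [ 74.00487805 126.41463415] [ 0.53960377 -0.16756152] 0.0001817735422756997 [0.83088589 0.235759
[... 1262 characters left out ...]
20 222
  219]]
b2 25 [  66   50  105   55 2155] [116.65614849  71.68027842] [ 0.54030173 -0.17165892] 0.00041386322684166393 [ 0.54126731 -0.17149381  0.01164024]
b2 35 [  64   49  108   57 2433] [116.24249897  72.03616934] [ 0.54046708 -0.17161245] 0.0004138676286404089 [ 0.54128693 -0.17146411  0.01177296]
b2 45 [  63   48  110   59 2676] [116.0235426   72.40732436] [ 0.54062773 -0.17156754] 0.00036178784955176804 [ 0.54123902 -0.17144019  0.01195315]
0.03395823292341782 [ 0.42335122 -0.4380251  -3.63670509] [ 0.07778282 -0.1509249  -0.08230667] 11.8
6155 0.3299890910082584 (np.float64(0.04370310803957247), np.float64(57.5), array([0.44881853, 0.149275  ]), array([0.0456, 0.0504, 0.0351]))
```

```bash
cat >> h.py <<'E'
HOLE=np.array([.539,-.172,.022]); HEAD=np.array([.5452,-.1728,.0917]); D=.101
PSI=np.radians(-161.75)
def tcp(seat,zax): z=np.array(zax,float);return np.array(seat)+D*z/np.linalg.norm(z)
E
python3 - <<'E'
from h import *
w=load('g1');P=cloud(w)
for zr,r in (((.300,.325),.024),((.308,.325),.022)):
    q_=P[sel(P,(.4518,.15),r,zr)];print(len(q_),q_[:,2].max(),hexfit(q_[:,:2],.5))
# socket position in scene view: expected open end z=.148 , cloud slices
Q=cloud(load('s1'))
for zr in ((.15,.175),(.182,.222),(.24,.26),(.28,.31)):
    s=Q[sel(Q,(.4518,.15),.035,zr)]; print(zr,len(s),s.min(0).round(4) if len(s) else 0,s.max(0).round(4) if len(s) else 0)
a=HEAD-HOLE;a/=np.linalg.norm(a);print(a,np.degrees(np.arccos(a[2])))
move_to(tcp(HEAD+[0,0,.05],[0,0,1]),q(PSI)); 
move_to(tcp(HEAD+a*.024,a),q(PSI,a)); hold(.3)
print(state()['ee_pos'],state()['ft_force'],state()['moment'],state()['joint_pos'],state()['time'])
w=snap('wrist','g2');s=snap('scene','s2')
c=proj(s,HEAD).astype(int);x=cv2.resize(s['frame'][c[1]-60:c[1]+30,c[0]-50:c[0]+50],(500,450),interpolation=cv2.INTER_CUBIC)
cv2.imwrite('pics/s2c.png',x)
E
```

```text
4801 0.3249927679384063 (np.float64(0.03873745784971023), np.float64(38.0), array([0.45020445, 0.1488905 ]), array([0.0352, 0.0406, 0.0404]))
3756 0.3249927679384063 (np.float64(0.03658576850979046), np.float64(43.5), array([0.45119488, 0.14944839]), array([0.0353, 0.0372, 0.0373]))
(0.15, 0.175) 122 [0.4372 0.1352 0.1505] [0.4711 0.1689 0.1748]
(0.182, 0.222) 87 [0.4486 0.1413 0.1821] [0.4617 0.1587 0.2184]
(0.24, 0.26) 118 [0.4512 0.128  0.24  ] [0.4722 0.1774 0.26  ]
(0.28, 0.31) 307 [0.4402 0.1236 0.28  ] [0.4719 0.1806 0.3099]
[ 0.08859702 -0.01143187  0.99600195] 5.125150673360419
[ 0.5562931  -0.17398925  0.21919849] [ 0.38418246  0.16620367 -4.41966989] [ 0.05133257 -0.18250251 -0.02370501] [-0.35001571  0.11913973  1.22308534 -0.0205545   1.88141372 -2.24513332] 13.625
```

View pics/s2c.png

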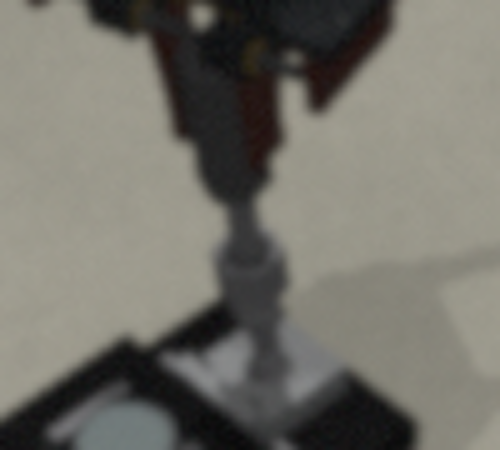

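View pics/g2.png

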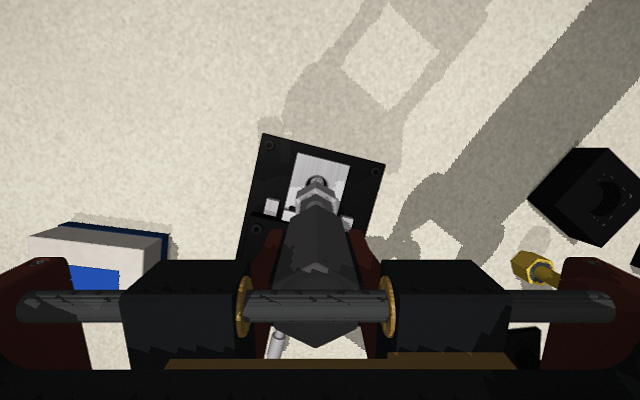

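```bash
cat > chk.py <<'E'
from h import *
def chk(f,tp,R):
    """silhouette slices of the driver in the tool frame (about tool axis), h = height above the seat"""
    for n in f:
        w=load(n);P=cloud(w).reshape(-1,3);P=P[~np.isnan(P[:,0])]
        L=(P-tp)@R; h=D-L[:,2]   # tool z downward
        for a,b in ((-.012,0),(0,.016),(.022,.06),(.07,.1),(.1,.14)):
            m=(h>a)&(h<b)&(np.hypot(L[:,0],L[:,1])<.024); s=L[m]
            if len(s)>15: print(n,(a,b),len(s),'x',np.percentile(s[:,0],[1,99]).round(4),'y',np.percentile(s[:,1],[1,99]).round(4))
E
python3 - <<'E'
from chk import *
s=state();R=Rn.from_quat(s['ee_rot'],scalar_first=True).as_matrix()
chk(['g2','s2'],s['ee_pos'],R)
t=load('g2');print([proj(t,HEAD).round(1)],[proj(t,s['ee_pos']-R[:,2]*-(D-k)).round(1) for k in (-.013,.017,.067)])
E
```

```text
g2 (-0.012, 0) 87 x [0.01   0.0192] y [-0.0166  0.0159]
g2 (0, 0.016) 152 x [0.0099 0.0193] y [-0.0165  0.0161]
g2 (0.022, 0.06) 61 x [0.0037 0.0089] y [-0.0075  0.0068]
g2 (0.07, 0.1) 822 x [0.0096 0.0195] y [-0.0197  0.0198]
g2 (0.1, 0.14) 2655 x [0.0095 0.0195] y [-0.0206  0.0206]
s2 (-0.012, 0) 40 x [-0.0185  0.0075] y [-0.0113  0.0191]
s2 (0, 0.016) 66 x [-0.0195  0.0141] y [-0.0136  0.0193]
s2 (0.022, 0.06) 64 x [-0.0097  0.0045] y [-0.004   0.0107]
s2 (0.07, 0.1) 116 x [-0.019   0.0075] y [-0.0178  0.0205]
s2 (0.1, 0.14) 171 x [-0.0197 -0.0074] y [-0.0207  0.021 ]
[array([315.9, 197.2])] [array([315.8, 200.7]), array([315.9, 209.9]), array([316., 231.])]
```

The wrist view shows the driver centred and in line in the fingers (socket at about (317,200)) over the bolt head; the scene crop shows it standing just above the head, same lean. Lowering.

Run:
```python
from h import *
a=HEAD-HOLE;a/=np.linalg.norm(a)
f0=state()['ft_force']
for h in [.014,.011,.009,.007,.005,.003,.001,-.001,-.0025]:
    move_l(tcp(HEAD+a*h,a),.03); s=state();df=s['ft_force']-f0
    print(h,s['ee_pos'].round(4),df.round(1),s['moment'].round(2),round(s['time'],2))
    if df[2]>14: print('stop');break
```

```text
0.014 [ 0.5552 -0.1741  0.2057] [-0.9  1.3  0.4] [ 0.05 -0.22 -0.07] 14.21
0.011 [ 0.5551 -0.174   0.203 ] [ 0.1 -0.2  0.1] [ 0.05 -0.24 -0.02] 14.46
0.009 [ 0.5549 -0.174   0.2011] [-0.4  0.7  0.1] [ 0.11 -0.26 -0.06] 14.71
0.007 [ 0.5547 -0.174   0.1991] [-0.6 -0.1 -1. ] [ 0.07 -0.23 -0.06] 14.96
0.005 [ 0.5545 -0.174   0.1971] [-0.9  0.3 -0.7] [ 0.09 -0.3   0.01] 15.21
0.003 [ 0.5543 -0.174   0.195 ] [-1.4  1.3 -0.9] [ 0.14 -0.22  0.  ] 15.46
0.001 [ 0.5542 -0.1739  0.193 ] [-0.6  0.2 -0.4] [ 0.2  -0.19 -0.01] 15.71
-0.001 [ 0.5542 -0.174   0.1922] [0.1 1.6 4.4] [ 0.33  0.01 -0.05] 15.96
-0.0025 [ 0.5542 -0.174   0.1918] [-2.2  1.2 10.3] [0.37 0.43 0.  ] 16.21
```

Run:
```python
from h import *
a=HEAD-HOLE;a/=np.linalg.norm(a)
for t in (.75,.5,.25,0):
    z=np.array([a[0]*t,a[1]*t,1]);z/=np.linalg.norm(z)
    move_l(tcp(HOLE+z*.0693,z),.02,q(PSI,z)); s=state();print(t,s['ee_pos'].round(4),s['ft_force'].round(1),s['moment'].round(2),round(s['time'],2))
hold(.5);s=state();print(s['ee_pos'].round(4),s['ft_force'].round(1),s['moment'].round(2),s['time'])
w=snap('wrist','g3');sc=snap('scene','s3');snap('top','t3')
from chk import chk
R=Rn.from_quat(s['ee_rot'],scalar_first=True).as_matrix();chk(['g3','s3'],s['ee_pos'],R)
```

```text
0.75 [ 0.5506 -0.1735  0.1925] [ 1.1 -0.   1.6] [ 0.2  -0.54  0.  ] 16.57
0.5 [ 0.547  -0.1731  0.1927] [ 3.2 -0.1  2.6] [ 0.03 -1.07 -0.05] 16.91
0.25 [ 0.5429 -0.1727  0.1927] [ 3.4 -1.5  4.5] [-0.21 -1.01  0.03] 17.25
0 [ 0.5391 -0.1723  0.1927] [ 3.7 -1.2  5.8] [-0.47 -0.91  0.04] 17.59
[ 0.5392 -0.1724  0.1927] [ 3.  -2.9  6.3] [-0.42 -0.85  0.05] 18.0917
g3 (-0.012, 0) 96 x [0.0101 0.0193] y [-0.0167  0.0159]
g3 (0, 0.016) 150 x [0.0099 0.0193] y [-0.0166  0.0158]
g3 (0.022, 0.06) 59 x [0.0039 0.0088] y [-0.0076  0.0067]
g3 (0.07, 0.1) 855 x [0.0095 0.0195] y [-0.0195  0.0198]
g3 (0.1, 0.14) 2689 x [0.0094 0.0196] y [-0.0206  0.0205]
s3 (-0.012, 0) 43 x [-0.0181  0.0075] y [-0.014   0.0193]
s3 (0, 0.016) 77 x [-0.0185  0.0115] y [-0.0161  0.0192]
s3 (0.022, 0.06) 63 x [-0.0092  0.0062] y [-0.0031  0.0105]
s3 (0.07, 0.1) 115 x [-0.0195  0.0064] y [-0.0206  0.0187]
s3 (0.1, 0.14) 179 x [-0.0187 -0.0072] y [-0.0219  0.0212]
```

```bash
cat >> h.py <<'E'
def turn(psi0,dpsi_deg,ztcp,n,xy=(.539,-.172)):
    """clockwise dpsi_deg in n steps following the 2 mm pitch; returns last psi, z"""
    for k in range(1,n+1):
        d=np.radians(dpsi_deg)*k/n; p=[*xy,ztcp-.002*d/(2*np.pi)]
        j=inverse_kinematics(p,q(psi0-d))
        movej(j); s=state();print(np.degrees(psi0-d).round(1),s['joint_pos'][5].round(2),s['ee_pos'].round(4),s['ft_force'].round(1),s['moment'].round(2),round(s['time'],2),s['finger_gap'].round(4))
    return psi0-d,p[2]
E
python3 - <<'E'
from h import *
print(turn(PSI,240,.1923,8)); hold(.2)
snap('wrist','g4');snap('scene','s4');s=state();print(s['ft_force'],s['moment'],s['time'])
from chk import chk
chk(['g4','s4'],s['ee_pos'],Rn.from_quat(s['ee_rot'],scalar_first=True).as_matrix())
E
```

```text
Traceback (most recent call last):
  File "h.py", line 55, in turn
    movej(j); s=state();print(np.degrees(psi0-d).round(1),s['joint_pos'][5].round(2),s['ee_pos'].round(4),s['ft_force'].round(1),s['moment'].round(2),round(s['time'],2),s['finger_gap'].round(4))
                                                                                                                                                                         ^^^^^^^^^^^^^^^^^^^^^
AttributeError: 'float' object has no attribute 'round'
```

```bash
sed -i "s/s\['finger_gap'\].round(4)/round(s['finger_gap'],4)/" h.py
python3 - <<'E'
from h import *
s=state();print(s['joint_pos'],s['ee_pos'],s['ft_force'],s['moment'],s['time'])
print(turn(PSI-np.radians(30),210,.1923-.002/12,7)); hold(.2)
snap('wrist','g4');snap('scene','s4');s=state();print(s['ft_force'],s['moment'],s['time'])
from chk import chk
chk(['g4','s4'],s['ee_pos'],Rn.from_quat(s['ee_rot'],scalar_first=True).as_matrix())
E
```

```text
[-3.68870032e-01 -4.91779091e-03  1.39660161e+00 -3.78837643e-04
  1.74991951e+00 -1.73461804e+00] [ 0.53920176 -0.17212036  0.19260203] [ 2.34176089 -0.37301369  6.30716312] [-0.29895088 -0.7469735   0.09555645] 18.8083
-221.8 -1.21 [ 0.539  -0.1721  0.1924] [ 2.6 -1.7  5.2] [-0.37 -0.56  0.1 ] 19.38 0.0335
-251.8 -0.69 [ 0.5389 -0.1721  0.1922] [ 1.4 -1.4  5.9] [-0.36 -0.46  0.06] 19.94 0.0338
-281.8 -0.16 [ 0.5388 -0.1721  0.192 ] [ 1.6 -1.9  7.5] [-0.38 -0.18  0.01] 20.51 0.0338
-311.8 0.36 [ 0.5388 -0.1721  0.1918] [ 1.  -0.5  7.9] [-0.3  -0.22  0.08] 21.07 0.0338
-341.8 0.88 [ 0.5387 -0.1721  0.1917] [ 0.8 -0.8  6.7] [-0.36 -0.06  0.1 ] 21.64 0.034
-371.8 1.41 [ 0.5386 -0.1721  0.1915] [ 0.5 -1.9  6.9] [-0.26 -0.02  0.1 ] 22.21 0.0339
-401.8 1.93 [ 0.5386 -0.1721  0.1913] [-0.3 -1.2  7.5] [-0.18  0.04  0.08] 22.77 0.0335
(np.float64(-7.011860269887219), np.float64(0.19096666666666665))
[ 0.12983155 -0.92841684  6.74001789] [-0.21686423 -0.00706669  0.07879177] 23.075
g4 (-0.012, 0) 94 x [0.0099 0.0193] y [-0.0155  0.0173]
g4 (0, 0.016) 149 x [0.01   0.0194] y [-0.0153  0.0173]
g4 (0.022, 0.06) 59 x [0.0036 0.0088] y [-0.0063  0.008 ]
g4 (0.07, 0.1) 847 x [0.0094 0.0194] y [-0.0197  0.0191]
g4 (0.1, 0.14) 2710 x [0.0093 0.0195] y [-0.0206  0.0206]
s4 (-0.012, 0) 44 x [-0.0187  0.016 ] y [-0.0185 -0.0013]
s4 (0, 0.016) 70 x [-0.0191  0.0156] y [-0.018   0.0126]
s4 (0.022, 0.06) 67 x [-0.0102  0.0067] y [-0.0107  0.0017]
s4 (0.07, 0.1) 95 x [-0.0205  0.0173] y [-0.021   0.0013]
s4 (0.1, 0.14) 16 x [-0.0186  0.0157] y [-0.0233 -0.0023]
```

View pics/g4.png

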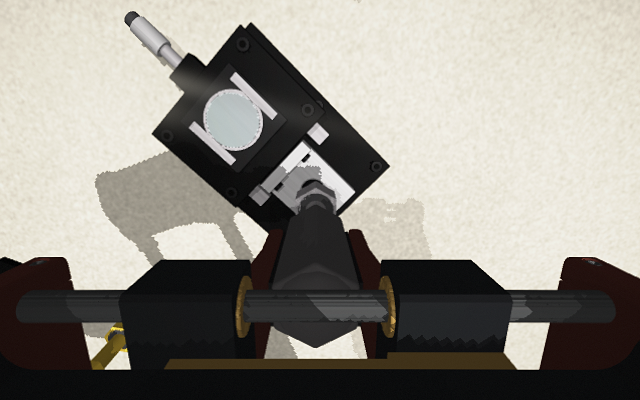

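The wrist picture shows the socket (317,195) still down over the head, bracket hole's crescent beside it, driver straight in the fingers. Regrip now.

Run:
```python
from h import *
from chk import chk
psi=-7.01186;z=.1913
gripper_open(); hold(.3); print(state()['ft_force'],state()['time'])
j=state()['joint_pos'].copy(); 
jm=inverse_kinematics([.539,-.172,z],q(psi+np.pi/2)); movej(jm)
jm=inverse_kinematics([.539,-.172,z],q(psi+np.pi)); print(jm[5]); movej(jm); hold(.2)
snap('wrist','g5');snap('scene','s5');s=state();print(s['ft_force'],s['time'])
chk(['g5','s5'],s['ee_pos'],Rn.from_quat(s['ee_rot'],scalar_first=True).as_matrix())
```

```text
[ 0.4968097  -0.10312191 -0.46228326] 24.325
-1.2111469990639674
[ 0.22339915 -0.22697051  0.20084091] 27.425
g5 (-0.012, 0) 104 x [0.0083 0.0181] y [-0.0171  0.016 ]
g5 (0, 0.016) 180 x [0.0081 0.0177] y [-0.0164  0.0163]
g5 (0.022, 0.06) 120 x [-0.0003  0.0065] y [-0.0079  0.0078]
g5 (0.07, 0.1) 914 x [0.0053 0.0156] y [-0.0152  0.0175]
g5 (0.1, 0.14) 2309 x [0.0042 0.0147] y [-0.0146  0.0182]
s5 (-0.012, 0) 39 x [-0.0183  0.0191] y [-0.0002  0.0186]
s5 (0, 0.016) 64 x [-0.0177  0.0194] y [-0.0009  0.0206]
s5 (0.022, 0.06) 51 x [-0.0085  0.0121] y [0.0014 0.0103]
s5 (0.07, 0.1) 45 x [-0.0204  0.0163] y [0.0012 0.0127]
s5 (0.1, 0.14) 16 x [-0.0207  0.016 ] y [0.0029 0.016 ]
```

View pics/g5.png

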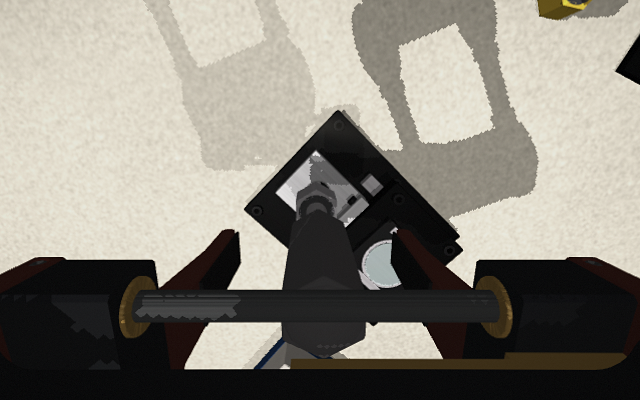

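The freed driver stands down on the head but leans about 1.9° towards +x (handle at (325,300) off the centre line), which suggests the hole is ~1–2 mm nearer the robot than assumed. I'll grip along its actual axis, correct upright at x≈0.5378, then finish.

Run:
```python
from h import *
from chk import chk
psi=-7.01186+np.pi;a=np.array([.032,-.0075,1])
move_l(tcp([.5398,-.1727,.0903],a),.03,q(psi,a)); close(); hold(.2)
s=state();print('grip',s['finger_gap'],s['ee_pos'],s['ft_force'].round(1),s['moment'].round(2),s['time'])
move_l([.5378,-.1718,.1909],.02,q(psi)); hold(.2)
s=state();print('up',s['ee_pos'],s['ft_force'].round(1),s['moment'].round(2),s['time'])
ps,z=turn(psi,165,.1909,6,(.5378,-.1718)); hold(.2)
snap('wrist','g6');snap('scene','s6');s=state();print(s['ft_force'],s['time'])
chk(['g6','s6'],s['ee_pos'],Rn.from_quat(s['ee_rot'],scalar_first=True).as_matrix());print(ps,z)
```

```text
grip 0.03377978882102757 [ 0.54305724 -0.17340418  0.19126493] [ 0.3 -0.6 -0.1] [ 0.1  -0.19  0.  ] 28.7917
up [ 0.53801537 -0.17203007  0.19121914] [ 1.2 -1.   2.7] [-0.4  -0.45  0.01] 29.4167
-249.2 -0.73 [ 0.5379 -0.172   0.1911] [ 2.2 -2.   3.7] [-0.54 -0.35  0.03] 29.95 0.0336
-276.7 -0.26 [ 0.5379 -0.172   0.1908] [ 1.2 -1.7  3.6] [-0.6  -0.3   0.04] 30.48 0.0338
-304.2 0.22 [ 0.5378 -0.1719  0.1907] [ 1.  -2.2  5.1] [-0.62 -0.18  0.02] 31.02 0.0337
-331.7 0.7 [ 0.5378 -0.1718  0.1905] [ 1.5 -1.9  5.7] [-0.54 -0.09  0.06] 31.55 0.034
-359.2 1.18 [ 0.5378 -0.1718  0.1903] [ 1.4 -1.8  5.9] [-0.45 -0.05  0.05] 32.08 0.0339
-386.7 1.66 [ 0.5378 -0.1717  0.1902] [ 1.2 -1.3  4.7] [-0.4  -0.03  0.09] 32.62 0.0336
[ 0.89412983 -2.55604928  5.14770406] 32.9167
g6 (-0.012, 0) 98 x [0.0099 0.0193] y [-0.0153  0.0175]
g6 (0, 0.016) 146 x [0.01   0.0194] y [-0.0154  0.0173]
g6 (0.022, 0.06) 57 x [0.0038 0.0089] y [-0.0062  0.0081]
g6 (0.07, 0.1) 847 x [0.0096 0.0195] y [-0.02    0.0196]
g6 (0.1, 0.14) 2725 x [0.0093 0.0195] y [-0.0207  0.0207]
s6 (-0.012, 0) 40 x [-0.0168  0.0176] y [-0.0185  0.0002]
s6 (0, 0.016) 64 x [-0.0178  0.0176] y [-0.0202  0.011 ]
s6 (0.022, 0.06) 61 x [-0.0079  0.0073] y [-0.0098  0.001 ]
s6 (0.07, 0.1) 95 x [-0.0204  0.0173] y [-0.0235  0.0005]
-6.750060612200851 0.1899833333333333
```

Run:
```python
from h import *
gripper_open(); hold(.3)
p=state()['ee_pos'];w=snap('wrist','g7')
from chk import chk
s=state();chk(['g7'],s['ee_pos'],Rn.from_quat(s['ee_rot'],scalar_first=True).as_matrix())
move_l([p[0],p[1],.31],.12); hold(.4)
w=snap('wrist','g8');s8=snap('scene','s8');s=state();print(s['ee_pos'],s['ft_force'],s['time'])
P=cloud(w);
for zr in ((.2,.25),(.15,.2),(.075,.107)):
    q_=P[sel(P,(.539,-.172),.05,zr)];print(zr,len(q_),hexfit(q_[:,:2],.5),q_[:,2].max())
cv2.imwrite('pics/f8.png',np.vstack([cv2.resize(w['frame'][100:340,140:500],(480,320)),cv2.resize(s8['frame'][120:240,200:380],(480,280))]))
```

```text
g7 (-0.012, 0) 70 x [0.011  0.0207] y [-0.0157  0.017 ]
g7 (0, 0.016) 117 x [0.0115 0.0216] y [-0.0157  0.0168]
g7 (0.07, 0.1) 526 x [0.0149 0.0238] y [-0.0154  0.0169]
g7 (0.1, 0.14) 849 x [0.0161 0.0235] y [-0.0156  0.0164]
[ 0.53777864 -0.1717821   0.30994645] [-0.22065302 -0.14545973 -0.45260725] 35.8667
(0.2, 0.25) 1889 (np.float64(0.03314352428215497), np.float64(5.0), array([ 0.54454025, -0.1764019 ]), array([0.0333, 0.0329, 0.0332])) 0.24931708565343463
(0.15, 0.2) 175 (np.float64(0.022043249714007767), np.float64(34.0), array([ 0.55399222, -0.18072161]), array([0.0279, 0.0284, 0.0099])) 0.19988272400156004
(0.075, 0.107) 105 (np.float64(0.02292042096850686), np.float64(5.0), array([ 0.54738483, -0.17770383]), array([0.019 , 0.0326, 0.0172])) 0.10699044288811538
```

View pics/f8.png

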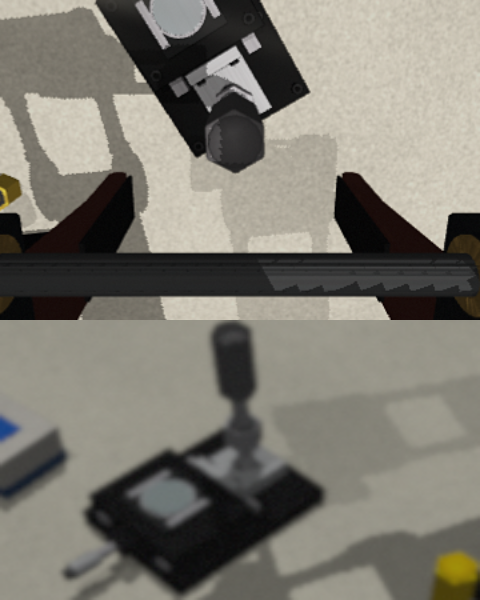

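Run:
```python
from h import *
w=load('b1');u0,v0=proj(w,[.539,-.172,.042]).astype(int);print('b1',onz(w,u0+2.3,v0+1.6,.042))
w=load('b2');u0,v0=proj(w,[.539,-.172,.042]).astype(int);print('b2',onz(w,u0+1.2,v0-1.1,.042))
B=np.array([.538,-.172,.07])
for az in (90,60,30,0,-30,-60,-90,180,150,210):   # direction from bolt to the camera side
  for e in (35,45,55):
    for sg in (1,-1):
      A=np.radians(az);E=np.radians(e);o=np.array([np.cos(A)*np.cos(E),np.sin(A)*np.cos(E),np.sin(E)])
      z=-o; x=sg*np.array([-np.cos(A)*np.sin(E),-np.sin(A)*np.sin(E),np.cos(E)]);y=np.cross(z,x)
      qq=Rn.from_matrix(np.c_[x,y,z]).as_quat(scalar_first=True);p=B+.12*o
      j=inverse_kinematics(p,qq)
      if j is not None: print(az,e,sg,np.round(j,2),'cam',(p+.07*x-.155*z).round(3))
```

```text
b1 [ 0.54058089 -0.17182783  0.042     ]
b2 [ 0.54121527 -0.17243214  0.042     ]
90 35 -1 [ 0.31  0.11  1.63 -0.91  1.71  0.32] cam [0.538 0.093 0.17 ]
90 45 -1 [ 0.22  0.02  1.62 -0.77  1.68  0.2 ] cam [0.538 0.072 0.215]
90 55 -1 [ 0.11 -0.04  1.59 -0.61  1.66  0.07] cam [0.538 0.043 0.255]
60 35 1 [ 0.16  0.55  1.1  -0.8   2.06 -2.63] cam [ 0.631 -0.012  0.285]
60 35 -1 [ 0.16  0.55  1.1  -0.8   2.06  0.51] cam [0.671 0.058 0.17 ]
60 45 -1 [ 0.11  0.42  1.16 -0.68  2.    0.48] cam [0.66  0.039 0.215]
60 55 -1 [ 0.03  0.3   1.22 -0.55  1.93  0.44] cam [0.646 0.014 0.255]
30 35 1 [-0.02  0.93  0.54 -0.7   2.42 -2.47] cam [ 0.698 -0.079  0.285]
30 35 -1 [-0.02  0.93  0.54 -0.7   2.42  0.67] cam [ 0.768 -0.039  0.17 ]
30 45 1 [-0.05  0.75  0.71 -0.54  2.3  -2.39] cam [ 0.664 -0.1    0.314]
30 45 -1 [-0.05  0.75  0.71 -0.54  2.3   0.76] cam [ 0.749 -0.05   0.215]
30 55 1 [-0.1   0.57  0.87 -0.42  2.18 -2.35] cam [ 0.625 -0.122  0.335]
30 55 -1 [-0.1   0.57  0.87 -0.42  2.18  0.79] cam [ 0.724 -0.064  0.255]
0 45 1 [-0.24  1.01  0.32 -0.31  2.56 -2.  ] cam [ 0.683 -0.172  0.314]
0 45 -
[... 1223 characters left out ...]
.53] cam [ 0.538 -0.416  0.215]
-90 55 1 [-0.73  0.35  1.15  0.49  2.02 -0.6 ] cam [ 0.538 -0.272  0.335]
-90 55 -1 [-0.73  0.35  1.15  0.49  2.02  2.54] cam [ 0.538 -0.387  0.255]
180 55 1 [-0.67 -0.72  2.1   0.38  1.28  0.88] cam [ 0.438 -0.172  0.335]
180 55 -1 [-0.67 -0.72  2.1   0.38  1.28 -2.26] cam [ 0.323 -0.172  0.255]
150 55 1 [-0.24 -0.76  2.12 -0.18  1.19  1.87] cam [ 0.451 -0.122  0.335]
150 55 -1 [-0.24 -0.76  2.12 -0.18  1.19 -1.27] cam [ 0.352 -0.064  0.255]
210 35 1 [-1.12 -0.34  2.05  0.96  1.55 -0.16] cam [ 0.378 -0.265  0.285]
210 45 1 [-1.   -0.38  1.97  0.79  1.52  0.02] cam [ 0.412 -0.244  0.314]
210 55 1 [-0.86 -0.36  1.86  0.6   1.52  0.2 ] cam [ 0.451 -0.222  0.335]
```

Run:
```python
from h import *
B=np.array([.538,-.172,.07]);A=np.radians(90);E=np.radians(45);o=np.array([np.cos(A)*np.cos(E),np.sin(A)*np.cos(E),np.sin(E)])
z=-o;x=-np.array([-np.cos(A)*np.sin(E),-np.sin(A)*np.sin(E),np.cos(E)]);y=np.cross(z,x)
qq=Rn.from_matrix(np.c_[x,y,z]).as_quat(scalar_first=True)
move_l([.538,0,.31],.3)
move_to(B+.12*o+[0,.02,.03],qq); hold(.2)
w=snap('wrist','v1');print(state()['time'],state()['ft_force'])
for h in ((.540,-.172,.042),(.539,-.173,.09),(.5445,-.1764,.235)): print(proj(w,h))
c=proj(w,B).astype(int);cv2.imwrite('pics/v1c.png',cv2.resize(w['frame'][max(0,c[1]-130):c[1]+60,c[0]-90:c[0]+90],None,fx=3,fy=3,interpolation=cv2.INTER_CUBIC)); print(c)
```

```text
38.4083 [-0.53628589 -0.92388183 -0.17193577]
[317.12688102 161.69159508]
[316.34015141 199.94336014]
[323.91174672 361.64494837]
[315 183]
```

View pics/v1c.png

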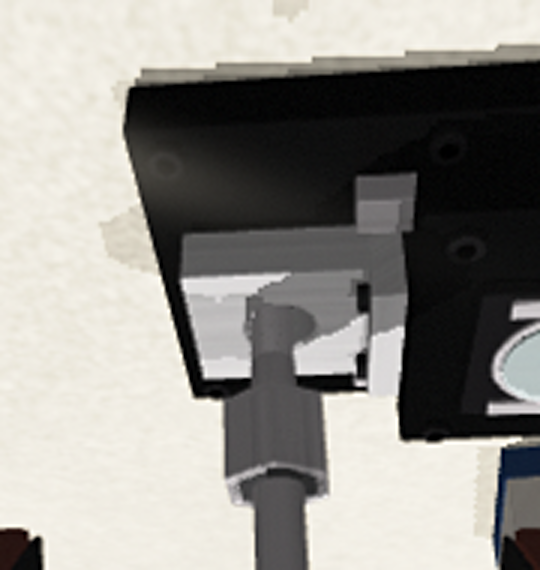

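Run:
```python
from h import *
w=load('v1');g=cv2.GaussianBlur(cv2.cvtColor(w['frame'],cv2.COLOR_BGR2GRAY),(0,0),.6).astype(float)
def aty(u,v,y): c,d=ray(w,u,v);return c+d*(y-c[1])/d[1]
r0,c0=53,225
np.set_printoptions(linewidth=200)
for v in range(150,186,2): print(v,g[v,300:332].astype(int))
```

```text
150 [214 209 208 208 208 207 206 205 201 191 172 130 123 124 125 124 124 125 125 125 125 125 125 125 124 124 124 124 124 124 125 125]
152 [189 186 186 187 187 186 165 113 102  98  97  99 108 125 127 127 128 128 129 129 129 128 129 129 129 129 130 130 130 130 130 130]
154 [191 191 191 192 192 191 167 106  96  97  97  96  97 100 102 106 113 114 113 112 111 110 113 118 120 123 126 127 126 127 127 126]
156 [187 186 187 187 188 186 163 105  99 104  93  92  97  99  99  98  96  93  91  90  87  85  86  88  88  90  99 113 122 126 127 127]
158 [190 190 190 191 191 189 164 105 112 123  95  92  96 100 100  98  97  94  92  91  89  87  86  87  86  84  83  83  88 104 124 129]
160 [194 194 194 194 194 184 150 113 107  91  88  92  97  99  99  97  96  94  92  91  88  86  86  85  86  84  83  81  79  87 108 126]
162 [192 192 192 192 191 177 136 110 101  90  88  91  96 100 100  98  97  95  92  90  88  86  85  87  86  84  83  81  80  86 105 118]
164 [188 189 189 188 188 181 160 132 110  91  88  89  93  99 101 100  98  94  90  91  89  86  85  85  85  84  84  85  91 104 117 133]
166 [187 187 187 187 187 187
[... 515 characters left out ...]
8 219 219 219 219 220 220 215 175  86  72  78  80  80  79  80  82  81  80  79  76  76  97 160 214 220 218 218 218 218 218 218]
176 [223 223 223 223 223 223 223 212 161  83  72  77  80  80  79  80  81  80  80  79  77  75  87 146 211 221 219 218 218 219 219 219]
178 [187 186 185 185 185 183 179 169 132  80  73  77  80  81  80  80  80  80  80  79  77  74  69  64  62  61  61  62  61  54  39  36]
180 [12 12 12 13 13 11  8 14 38 67 75 79 82 82 82 83 83 82 81 80 79 76 71 54 18 10 11 10 10 10 10 10]
182 [16 12 11 12 13 17 28 44 61 77 83 83 83 82 82 82 82 82 83 83 83 82 81 79 72 62 51 43 38 32 26 19]
184 [27 27 30 43 61 77 82 83 83 81 81 84 86 85 83 82 82 83 84 83 83 83 83 83 84 82 82 83 83 82 81 93]
```

Run:
```python
from h import *
w=load('v1')
def aty(u,v,y): c,d=ray(w,u,v);return c+d*(y-c[1])/d[1]
for y in (-.172,):
    for v,u in ((168,315.4),(170,315.25),(172,315.5),(174,315.65),(176,315.7)): print(v,aty(u,v,y).round(4))
# rim circle
for hx,hy in ((.539,-.172),(.540,-.172),(.538,-.172),(.537,-.172),(.541,-.172)):
    C=np.array([proj(w,[hx+.0125*np.cos(t),hy+.0125*np.sin(t),.042]) for t in np.radians(range(0,360,5))])
    print(hx,'u',C[:,0].min().round(1),C[:,0].max().round(1),'v',C[:,1].min().round(1),C[:,1].max().round(1), 'v at umax',C[C[:,0].argmax()].round(1))
# predicted shank edges/centre for vertical & leaning bolts
for hx,lean in ((.539,0),(.5365,.04),(.541,-.028)):
    print(hx,lean,[proj(w,[hx+lean*(z-.022),-.172,z]).round(2) for z in (.045,.06,.075)])
V=np.array(w['view']);print(-V[:3,:3].T@V[:3,3])
# driver handle/shank line in this view from the cloud
P=cloud(w)
for zr in ((.08,.105),(.115,.15),(.165,.19),(.19,.215),(.215,.235)):
    s=P[sel(P,(.541,-.174),.027,zr)]
    if len(s)>20: print(zr,len(s),np.percentile(s[:,0],[1,99]).round(4),np.percentile(s[:,0],[1,99]).mean().round(4),s[:,1].max().round(4))
```

```text
168 [ 0.5381 -0.172   0.0505]
170 [ 0.5379 -0.172   0.0532]
172 [ 0.5382 -0.172   0.0558]
174 [ 0.5384 -0.172   0.0585]
176 [ 0.5384 -0.172   0.0611]
0.539 u 304.8 327.6 v 154.4 168.5 v at umax [327.6 161.7]
0.54 u 305.7 328.6 v 154.4 168.5 v at umax [328.6 161.7]
0.538 u 303.9 326.7 v 154.4 168.6 v at umax [326.7 161.7]
0.537 u 302.9 325.8 v 154.4 168.6 v at umax [325.8 161.7]
0.541 u 306.6 329.5 v 154.4 168.5 v at umax [329.5 161.7]
0.539 0 [array([316.22, 163.89]), array([316.26, 175.18]), array([316.3 , 187.02])]
0.5365 0.04 [array([314.77, 163.89]), array([315.34, 175.18]), array([315.93, 187.02])]
0.541 -0.028 [array([317.47, 163.89]), array([317.14, 175.18]), array([316.8 , 187.02])]
[0.53797989 0.09006487 0.24570849]
(0.08, 0.105) 742 [0.5228 0.5552] 0.539 -0.1528
(0.115, 0.15) 627 [0.5328 0.5495] 0.5412 -0.1634
(0.165, 0.19) 850 [0.5255 0.5584] 0.542 -0.1548
(0.19, 0.215) 425 [0.5264 0.5598] 0.5431 -0.1553
(0.215, 0.235) 1174 [0.5274 0.5602] 0.5438 -0.155
```

The side view shows the shank (columns 308–323) nearly parallel to vertical. Shank and driver lines put the tip at x≈0.5373, with a remaining bolt lean of about 1.5–2.5°. It is within the limit, but I'll correct it once more, with a little overshoot, for margin.

Run:
```python
from h import *
from chk import chk
psi=-6.75006;a=np.array([.037,-.023,1]);a/=np.linalg.norm(a);S=np.array([.539,-.173,.0895])
move_to([.538,0,.31],q(psi))
move_to(tcp(S+a*.115,a),q(psi,a)); 
move_l(tcp(S,a),.1); close(); hold(.2)
s=state();print('grip',s['finger_gap'],s['ee_pos'],s['ft_force'].round(1),s['moment'].round(2),s['time'])
move_l([.5364,-.1709,.1900],.015,q(psi)); hold(.4)
s=state();print('up',s['ee_pos'],s['ft_force'].round(1),s['moment'].round(2),s['time'])
gripper_open(); hold(.4)
s=state();snap('wrist','g9');chk(['g9'],s['ee_pos'],Rn.from_quat(s['ee_rot'],scalar_first=True).as_matrix())
move_l([.5364,-.1709,.31],.12); hold(.3)
w=snap('wrist','g10');s=state();P=cloud(w)
q_=P[sel(P,(.539,-.172),.05,(.2,.25))];print(hexfit(q_[:,:2],.5),s['ft_force'],s['time'])
```

```text
grip 0.0342570141456643 [ 0.54278147 -0.17516195  0.19039998] [0.8 0.4 0. ] [ 0.34 -0.11  0.02] 43.0833
up [ 0.53659686 -0.17114745  0.19032421] [ 3.4 -2.5  3.6] [-0.68 -0.66  0.02] 44.15
g9 (-0.012, 0) 71 x [0.012  0.0217] y [-0.0153  0.0168]
g9 (0, 0.016) 123 x [0.0121 0.0221] y [-0.0158  0.0167]
g9 (0.07, 0.1) 576 x [0.0147 0.0239] y [-0.0155  0.017 ]
g9 (0.1, 0.14) 1180 x [0.0154 0.0237] y [-0.0158  0.0169]
(np.float64(0.033556504003683256), np.float64(5.0), array([ 0.5413582 , -0.17505815]), array([0.0335, 0.0334, 0.0337])) [-0.21304905  0.13865676 -0.92495373] 47.05
```

```bash
python3 -c "
from h import *
print(job_done(),state()['time'])"
```

```text
the job is handed in; nothing more can be done
the job is handed in; nothing more can be done
```

I handed the job in at about 47 s of the 72 s allowed, with the driver standing on the bolt and let go, leaning about 1.5°. The bolt's own lean could only be inferred, at roughly that (limit 3.4°), and it was turned about 405° with one regrip; no verdict came back.

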